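Stow the griddle tools, slide the tray home and latch its keeper bar

TASK

Pack the griddle up for the road: swing the red keeper bar out of the way, lay every griddle tool that is out on the table (three or four of scraper, basting brush, cleaning stone, gas lighter and thermometer) flat in the black tool tray, then slide the loaded tray fully home into the bay under the griddle. Last, swing the keeper bar shut across the front of the tray until it snaps in behind its brass catch, and let go. Leave the bottles, salt jar and egg ring standing where they are.

Things in the scene. Friction and masses are not known exactly. Their poses are not given: they have to be found in the camera images.
- tray: Loose black open tool tray, 160 mm long (x) by 230 mm wide (y), walls 40 mm high and 5 mm thick, floor 4 mm thick, 0.36 to 0.6 kg. Origin: centre of its underside; x points from its front (handle end, towards the robot) to its rear, which enters the bay first. Smooth: it slides easily (friction about 0.3).
- tray_handle (a point): Top centre of the tray's handle: an upright orange tab on the front wall, 12 mm thick in tray x (-80 to -68 mm), 70 mm wide in y, 85 mm high from the table. Pinch it from above across its thickness and drag the tray.
- bay_home (a point): Where the tray's origin is, and how its axes point, when it is fully home against the stop in the bay of the grey griddle: x into the bay, y to the bar's hinge side. In this frame side guides 36 mm high run 119 mm either side (3 to 4 mm play a side) from x = -80 mm inwards; the griddle's 175 mm high body, its underside 75 mm up, begins at x = -10 mm, so the handle stays in the open.
- bay_mouth (a point): Centre of the bay's mouth on the table, at x = -120 mm in the bay_home frame, same axes; from here to x = -80 mm the ends of the guides flare, so that the mouth is some 15 mm wider on each side than the bay.
- keeper_bar (a joint): Red keeper bar's angle a about its upright hinge, rad: 0 = shut and caught, 2 mm in front of the home tray's handle; it grows to 2.95 as the bar swings out towards the robot and on to the +y side. The bar points from the hinge along (-sin a, -cos a) in the bay_home frame. Light friction holds it anywhere. The tray's handle can pass it when a is over 1.5.
- bar_hinge (a point): On the bar's upright hinge axis, at (-90, 152) mm in the bay_home frame, at the bar's mid height, 59 mm above the table. Its post is 48 mm high.
- bar_tip (a point): The bar's free end, on its centre line, 318 mm from the hinge. The bar is 16 mm thick and 18 mm high, from 50 to 68 mm above the table: it swings over the lying tools and the tray's walls, but not past the tray's handle.
- catch_point (a point): Sprung brass ball catch on a post 40 mm high, at (-107, -155) mm in the bay_home frame; the bar rides over the ball and snaps in behind it. It resists from about 0.12 rad down to 0.02 rad, some 5 to 12 N when pushed 200 mm from the hinge; below 0.02 rad the bar has snapped in.
- scraper: Griddle scraper, 118 mm long: blue grip 80 by 24 mm, 26 mm high (x from -50 to 30 mm), thin steel blade 32 mm wide at +x. Origin: centre of its underside, x along its length, z up; weighs 0.05 to 0.17 kg. May be absent (None).
- brush: Basting brush, 122 mm long: pale wooden grip 22 mm wide and 22 mm high (x from -60 to 24 mm), green head 38 by 30 mm, 24 mm high at +x. Origin: centre of its underside, x along its length, z up; weighs 0.05 to 0.17 kg. May be absent (None).
- stone: Grey cleaning stone with a white band, 100 by 28 mm, 28 mm high. Origin: centre of its underside, x along its length, z up; weighs 0.05 to 0.17 kg. May be absent (None).
- lighter: Gas lighter, 128 mm long: red body 22 mm wide, 24 mm high (x from -63 to 27 mm), thin steel nozzle at +x. Origin: centre of its underside, x along its length, z up; weighs 0.05 to 0.17 kg. May be absent (None).
- thermometer: Yellow pocket thermometer with a dark display, 115 by 26 mm, 22 mm high. Origin: centre of its underside, x along its length, z up; weighs 0.05 to 0.17 kg. May be absent (None).
- oil_bottle: Amber oil bottle with a green cap, 68 mm across, 210 mm high; leave alone. Origin: centre of its underside.
- water_bottle: Clear bottle with a green cap, 66 mm across, 210 mm high; leave alone. Origin: centre of its underside.
- soap_bottle: Green soap bottle with a white cap, 72 mm across, 190 mm high; leave alone. Origin: centre of its underside.
- sauce_bottle: Red sauce bottle, 56 mm across, 160 mm high; leave alone. Origin: centre of its underside.
- egg_ring: Steel egg ring lying flat, 90 mm across, 20 mm high; leave alone. Origin: centre of its underside.
- salt_jar: Small glass salt jar with a steel cap, 56 mm across, 70 mm high; leave alone. Origin: centre of its underside.

How it is judged:
By the outcome, as a careful person would: the job done as asked, in the order asked, and still so for the second after the job is handed in, with the robot touching nothing.
Of scraper, brush, stone, lighter, thermometer only 3 to 4 are there at a start; the rules pass over those that are not, and their reading is None.
At some moment in a run one of scraper, brush, stone, lighter, thermometer, tray may be knocked a few centimetres aside while the robot is not near it.
Once in a run the grip may slacken for a moment while it holds something.
It also fails if it takes over 210 s, if anything falls off the work surface, if the arm or the gripper's body presses on something with over 40 N, if the wrist force passes 120 N, or if a joint passes its speed limit or range.

ROBOT

A 6-joint arm with a two-finger parallel gripper is mounted at the origin on the work surface. World frame = base frame: x ahead of the robot, y to its left, z up, the work surface at z = 0. Lengths are in mm, angles in degrees, forces in N, time in s.
With the tool pointing down it reaches from about 225 to 875 mm from the base axis. Payload 3.4 kg.
Tool frame: the origin (TCP) lies between the finger pads; the fingertips stand 14 mm ahead of it and the grasp point (between the pads) lies 5 mm behind it (env.tip_reach is the distance from the TCP to the fingertips, in mm); z points along the fingers, y is the line along which they close (so a half turn about z gives the same grasp; the last joint's range is limited). The gripper opens to 85 mm and grips with 20 to 120 N. Pads are 22 mm wide; open, the fingers measure 114 mm over their backs; the gripper's body (76 mm by 85 mm) begins 54 mm behind the grasp point. The pads swing forward as they close: fully open they stand 13 mm farther back than shut.
Start: joints at [-83.652, 15.808, 86.224, -0, 77.962, -6.933], TCP at [132.091, -559.655, 245.328] pointing down, gripper open.
Joint ranges: [-165.64, 165.64], [-43.16, 119.46], [12.63, 154.43], [-67.54, 247.53], [6.08, 155.33], [-154.97, 154.97]. Speed limits (degrees/s): [147.25, 147.25, 180, 180, 180, 180].

INTERFACE

Orientations are given as [roll, pitch, yaw] about the fixed x, y, z axes, in that order (R = Rz(yaw) Ry(pitch) Rx(roll)).
In Python, from rig import telemetry, grab_frame, camera_params, job, env gives the robot as it stands.
- The arm moves only by the tool jog_arm, never from a script. Its argument "commands" is a list that holds one entry, the list of rows, each a list of 7 numbers: the shift along the tool's x, y, z in mm, then the turn, a rotation vector about the tool's x, y, z in rad, then the finger opening in mm, from 0 to 85.4. A call has 1 to 20 rows; each row is the pose to reach, as a shift and turn from the pose commanded when the call began, along the tool's axes at that moment; what a row does not reach only later rows make up. A row lasts 1/10 s, in which the tool goes at most 50 mm and 8.59 degrees, less where a joint would pass 70% of its speed; a pose out of reach is approached as far as the arm can. A call with a gripper value outside its range is refused whole. The fingers move at their own pace and stop on an object; the grip force is fixed at half the most. Time passes only in rows, so rows that repeat a pose let the fingers close. It gives the time, the measured TCP pose, the force, the opening and the grip force at its end, in the units of the state.
- telemetry.sense(): the state, without advancing time (a new reading comes with each control period).
- grab_frame(name): name is "scene" or "top"; returns the picture (400x640x3 uint8, red, green, blue); there is no depth.
- camera_params(name): a dict with "fx", "fy", "cx", "cy" (pixels), "rvec" (rotation vector, rad) and "tvec" (3), from world to camera coordinates, as OpenCV has them. Camera axes: x right, y down, z forward; pixel columns grow to the right and rows downward; lengths in mm; the calibration is good to about 2 mm. A picture is of the moment at which its call begins. camera_params takes no time and is no camera call.
- job.close_job(): hands the job in; it is judged then, once.
The state is a dict: "clock": time; "qpos": joint angles; "qvel": joint speeds; "joint_torque": joint torques, N m; "ee_pos": TCP position; "eef_rot": TCP orientation; "contact_force": force on the tool from outside, world axes, zero at the start; "wrist_torque": the same for the moment, N m; "opening": finger opening in mm; "finger_force": force on a finger pad.
Only numpy, scipy, OpenCV 4.12 (cv2) and the standard library are available. Lean on these libraries where they do the work, as an engineer would, in place of code of your own. Each camera call takes 0.05 s, during which the arm holds its last target. There are 200 camera calls.

## Working session

There is one attempt and no reset: what is moved stays moved. The work goes in short steps, Python scripts to look and compute and a tool call to move; the robot and the scene stay as the last step left them, time stands still between calls to the robot, and variables do not carry over. Pictures are saved under pics/ and viewed, at most 14 in all, crops included, and the job is handed in when it is done.

Besides the shell and the picture viewer there is one more tool, called as name([rows], argument=value, ...), one row to a line, values as JSON. jog_arm: Moves the arm, as the interface text tells. Its arguments: {"type":"object","properties":{"commands":{"type":"array","items":{"type":"array","items":{"type":"array","items":{"type":"number"}}}}},"required":["commands"]}

```bash
ls; mkdir -p pics
python3 - <<'E'
from rig import telemetry, grab_frame, camera_params, job, env
import cv2
s=telemetry.sense();print(s)
for n in("scene","top"):
    f=grab_frame(n);cv2.imwrite(f"pics/{n}0.png",cv2.resize(f[:,:,::-1],(800,500),interpolation=cv2.INTER_CUBIC));cv2.imwrite(f"pics/raw_{n}0.png",f[:,:,::-1]);print(camera_params(n))
E
```

```text
pics
{'clock': 0.0, 'qpos': array([-8.36528346e+01,  1.58479224e+01,  8.62947080e+01,  3.91326234e-04,
        7.79621835e+01, -6.93498622e+00]), 'qvel': array([ 0.0230248 , -0.04306751,  0.16110358,  0.09765452,  0.0356518 ,
        0.03826042]), 'joint_torque': array([-2.30433989e-04, -4.16779089e+01, -2.45807648e+01, -2.09954069e-04,
        1.10755613e-02, -1.35750643e-06]), 'ee_pos': array([ 132.02437526, -559.12589906,  244.44026186]), 'eef_rot': array([-1.79895999e+02, -1.30353019e-02,  1.32820578e+01]), 'contact_force': array([-1.09717729, -0.23598207,  0.25054338]), 'wrist_torque': array([ 0.00169368, -0.00383136, -0.00055554]), 'finger_force': 0.0, 'opening': 85.58629635972001}
{'fx': 447.07893557924365, 'fy': 447.07893557924365, 'cx': 321.2842247363807, 'cy': 197.84510484715213, 'rvec': array([ 2.40017174,  1.09478139, -0.29139734]), 'tvec': array([-441.41419522, -252.16518649, 2011.88439056])}
{'fx': 376.32463952112715, 'fy': 376.32463952112715, 'cx': 320.8434380239532, 'cy': 199.93374435188716, 'rvec': array([ 2.03969932, -2.18124983,  0.24856065]), 'tvec': array([ 108.40128104,  538.56200534, 1384.2354869 ])}
```

View pics/top0.png

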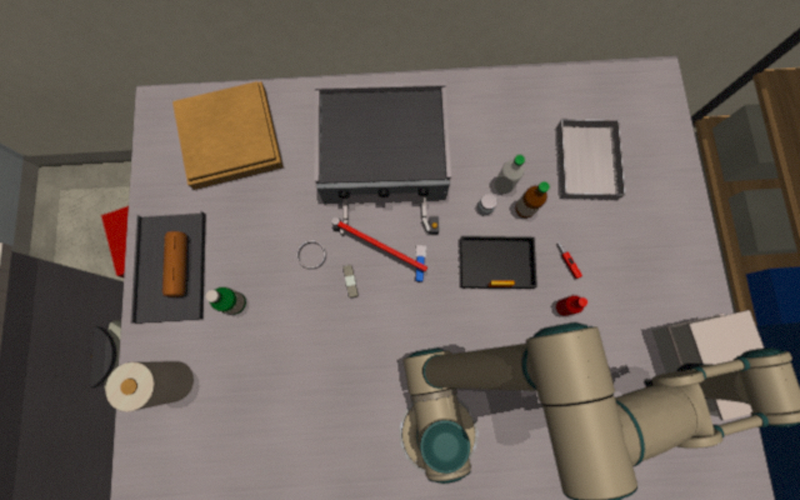

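View pics/scene0.png

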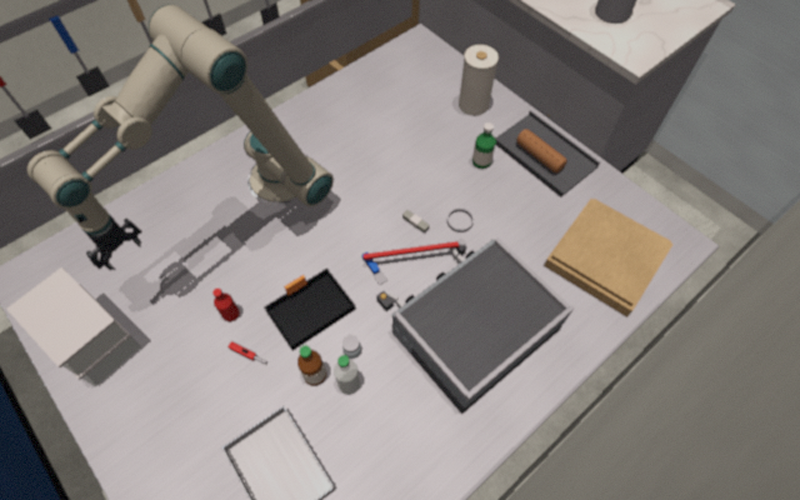

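Top view shows stone (350,281), scraper under the bar (420,262), lighter (569,262), tray (498,262), bar from (336,223) to (426,268); the scene view confirms and shows no fourth tool. Now enlarged crops to measure.

```bash
cat > h.py <<'E'
import numpy as np, cv2
from scipy.spatial.transform import Rotation as R
from rig import telemetry, grab_frame, camera_params, job, env
def proj(n,P):
    c=camera_params(n);K=np.array([[c['fx'],0,c['cx']],[0,c['fy'],c['cy']],[0,0,1]])
    return cv2.projectPoints(np.float64(P).reshape(-1,1,3),c['rvec'],c['tvec'],K,None)[0].reshape(-1,2)
def unp(n,u,v,z):
    c=camera_params(n);Rm=cv2.Rodrigues(c['rvec'])[0];C=-Rm.T@c['tvec']
    d=Rm.T@np.array([(u-c['cx'])/c['fx'],(v-c['cy'])/c['fy'],1]);return C+d*(z-C[2])/d[2]
def crop(n,f,x0,y0,w,h,k,name):
    cv2.imwrite(name,cv2.resize(f[y0:y0+h,x0:x0+w,::-1],None,fx=k,fy=k,interpolation=cv2.INTER_CUBIC))
def cu(n,x0,y0,k,u,v,z): return unp(n,x0+(u+.5)/k-.5,y0+(v+.5)/k-.5,z)
E
python3 - <<'E'
from h import *
f=cv2.imread('pics/raw_top0.png')[:,:,::-1]
crop('top',f,230,130,266,150,3,'pics/c1.png')
f=cv2.imread('pics/raw_scene0.png')[:,:,::-1]
crop('scene',f,150,150,240,170,3,'pics/c2.png')
E
```

```text
(no output)
```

View pics/c1.png

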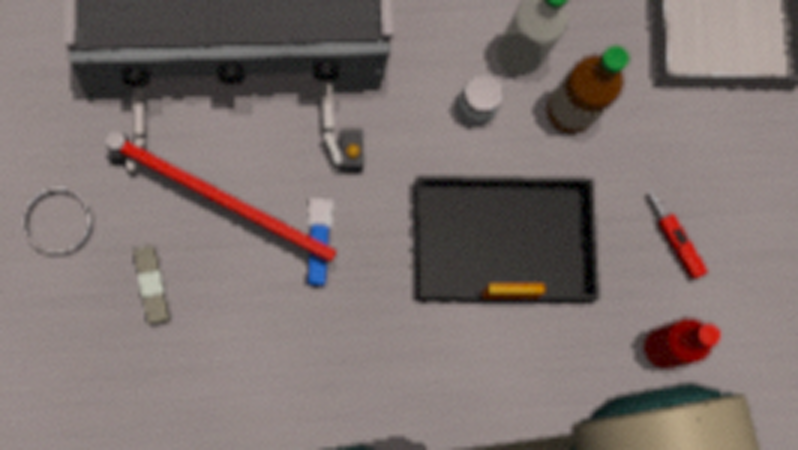

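View pics/c2.png

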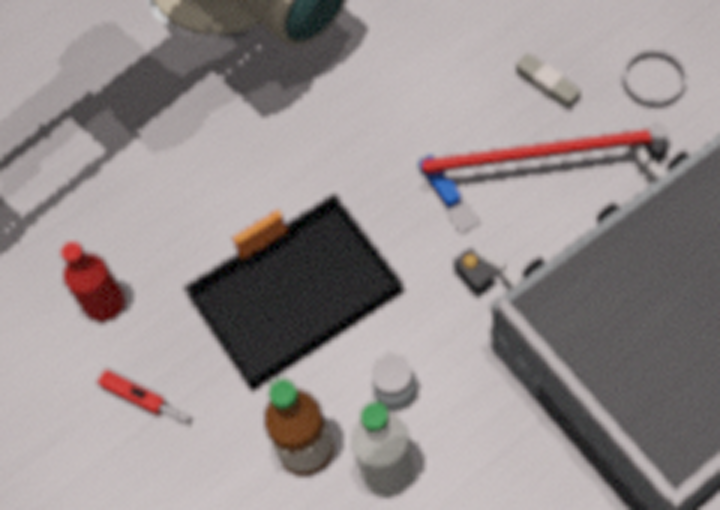

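Crops show (top) bar from (120,146) to (333,256), catch (353,150), tray rim (415,180)-(597,300), handle (515,289), scraper (316,285)-(320,198), stone (145,247)-(157,323), lighter tail (698,276), tip (650,196).

Run:
```python
from h import *
T=lambda u,v,z:cu('top',230,130,3,u,v,z)
S=lambda u,v,z:cu('scene',150,150,3,u,v,z)
np.set_printoptions(precision=1,suppress=True)
for n,t,s,z in [('hinge',(117,143),(657,137),68),('tip',(333,257),(427,166),68),('catch',(353,150),(469,260),45),
 ('trayRL',(415,180),(402,289),40),('trayRR',(592,180),(253,388),40),('trayFR',(597,300),(188,290),40),('trayFL',(415,299),(335,198),40),
 ('handleR',(545,289),(235,238),85),('handleL',(485,289),(280,214),85),
 ('ltail',(699,276),(103,378),20),('lbody_end',(666,221),(158,405),20),('ltip',(650,196),(188,421),12),
 ('stoneA',(145,247),(572,99),24),('stoneB',(157,323),(525,62),24),('scrTail',(316,285),None,22),('scrTip',(320,198),(465,224),4),('scrGripEnd',(318,228),(450,200),26),
 ('griddleL',(75,95),None,75),('griddleR',(382,90),None,75),('salt',(483,92),(394,367),70),('sauce',None,(73,250),160)]:
    print(n, T(*t,z)[:2] if t else '', S(*s,z)[:2] if s else '')
```

```text
hinge [645.1 267.1] [655.2 266.3]
tip [478.2   1.6] [488.6   5.5]
catch [622.2 -37.5] [621.  -34.2]
trayRL [ 577.8 -115.4] [ 594.5 -123.5]
trayRR [ 562.5 -346.3] [ 578.6 -343.9]
trayFR [ 405.2 -332.3] [ 417.3 -330.2]
trayFL [ 422.  -100.5] [ 433.5 -108.4]
handleR [ 417.6 -256. ] [ 419.3 -249.5]
handleL [ 422.6 -181.8] [ 428.7 -186.4]
ltail [ 430.  -475.2] [ 437.8 -475.2]
lbody_end [ 505.5 -442.7] [ 512. -443.]
ltip [ 542.1 -429.4] [ 549.8 -426.3]
stoneA [515.4 241.3] [516.7 241.2]
stoneB [415.4 230.2] [426.8 232.6]
scrTail [451.1  23.1] 
scrTip [570.2   7.9] [561.    8.1]
scrGripEnd [525.2  15. ] [529.3   9.2]
griddleL [711. 318.] 
griddleR [691.8 -78.7] 
salt [ 682.2 -210.4] [ 680.8 -202.3]
sauce  [ 345.4 -416.7]
```

jog_arm([
  [[0, 0, -20, 0, 0, 0.1, 0], [582, -513, -20, 0, 0, 0.232, 0], [582, -513, -20, 0, 0, 0.232, 0], [582, -513, -20, 0, 0, 0.232, 0], [582, -513, -20, 0, 0, 0.232, 0], [582, -513, -20, 0, 0, 0.232, 0], [582, -513, -20, 0, 0, 0.232, 0], [582, -513, -20, 0, 0, 0.232, 0], [582, -513, -20, 0, 0, 0.232, 0], [582, -513, -20, 0, 0, 0.232, 0], [582, -513, -20, 0, 0, 0.232, 0], [582, -513, -20, 0, 0, 0.232, 0], [582, -513, -20, 0, 0, 0.232, 0], [582, -513, -20, 0, 0, 0.232, 0], [582, -513, -20, 0, 0, 0.232, 0], [582, -513, -20, 0, 0, 0.232, 0], [582, -513, -20, 0, 0, 0.232, 0], [582, -513, -20, 0, 0, 0.232, 0], [582, -513, -20, 0, 0, 0.232, 0], [582, -513, -20, 0, 0, 0.232, 0]],
])

```text
clock: 2.1
ee_pos: [579.8, 72.4, 265.0]
eef_rot: [180.0, 0.1, -0.1]
contact_force: [-1.1, 0.3, 0.9]
opening: 0.1
finger_force: 0.0
```

```bash
cat >> h.py <<'E'
HINGE=np.array([650.,267.]);YB=np.radians(-2.5)
def bay(v): c,s=np.cos(YB),np.sin(YB);return np.array([c*v[0]-s*v[1],s*v[0]+c*v[1]])
def barpts(r,off,angs):  # finger centre at radius r, offset off along opening normal
    return [(round(a,2),(HINGE+bay(r*np.array([-np.sin(a),-np.cos(a)])+off*np.array([-np.cos(a),np.sin(a)]))).round(0)) for a in angs]
def delta(p,yaw=None):  # world target -> tool-axes shift from measured pose, turn about tool z
    s=telemetry.sense();Rm=R.from_euler('xyz',s['eef_rot'],degrees=True)
    d=Rm.inv().apply(np.array(p)-s['ee_pos']);t=0
    if yaw is not None: t=-np.radians((yaw-s['eef_rot'][2]+180)%360-180)
    return d.round(1),round(t,3)
E
python3 - <<'E'
from h import *
s=telemetry.sense();print(s['ee_pos'],s['eef_rot'],s['clock'])
for p in barpts(200,-22,np.arange(.5,2.5,.15)): print(p)
E
```

```text
[579.81856085  72.40472759 265.01776231] [ 1.79954698e+02  7.28467427e-02 -5.23639275e-02] 2.1
(np.float64(0.5), array([565.,  84.]))
(np.float64(0.65), array([539.,  99.]))
(np.float64(0.8), array([515., 118.]))
(np.float64(0.95), array([494., 139.]))
(np.float64(1.1), array([477., 164.]))
(np.float64(1.25), array([464., 191.]))
(np.float64(1.4), array([454., 220.]))
(np.float64(1.55), array([450., 250.]))
(np.float64(1.7), array([449., 280.]))
(np.float64(1.85), array([453., 310.]))
(np.float64(2.0), array([462., 338.]))
(np.float64(2.15), array([475., 366.]))
(np.float64(2.3), array([491., 391.]))
(np.float64(2.45), array([512., 413.]))
```

jog_arm([
  [[0, 0, 203, 0, 0, 0, 0], [0, 0, 203, 0, 0, 0, 0], [0, 0, 203, 0, 0, 0, 0], [0, 0, 203, 0, 0, 0, 0], [0, 0, 203, 0, 0, 0, 0], [-8, -6, 203, 0, 0, 0, 0], [-15, -12, 203, 0, 0, 0, 0], [-28, -20, 203, 0, 0, 0, 0], [-41, -27, 203, 0, 0, 0, 0], [-53, -37, 203, 0, 0, 0, 0], [-65, -46, 203, 0, 0, 0, 0], [-76, -57, 203, 0, 0, 0, 0], [-86, -67, 203, 0, 0, 0, 0], [-95, -79, 203, 0, 0, 0, 0], [-103, -92, 203, 0, 0, 0, 0], [-110, -105, 203, 0, 0, 0, 0], [-116, -119, 203, 0, 0, 0, 0], [-122, -133, 203, 0, 0, 0, 0], [-126, -148, 203, 0, 0, 0, 0], [-129, -163, 203, 0, 0, 0, 0]],
])

```text
clock: 4.1
ee_pos: [450.8, 237.4, 62.0]
eef_rot: [180.0, 0.0, 0.0]
contact_force: [0.7, -2.2, -0.3]
opening: 0.1
finger_force: 0.5
```

Run:
```python
from h import *
f=grab_frame('top');crop('top',f,160,130,320,180,2.5,'pics/c3.png')
```

```text
(no output)
```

View pics/c3.png

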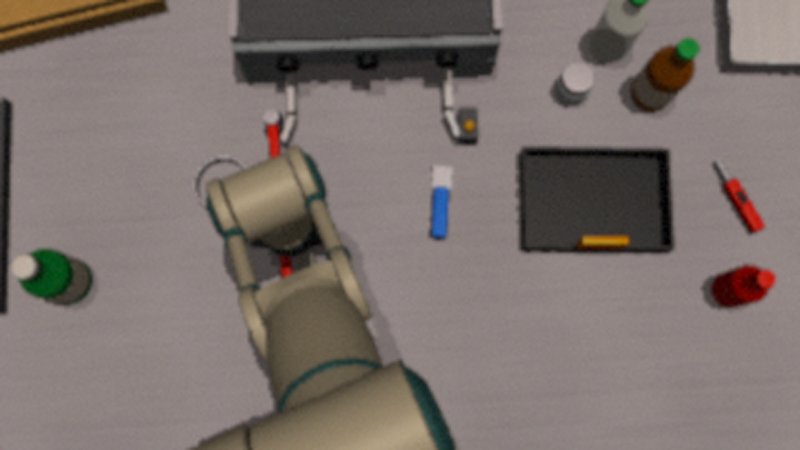

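Bar pushed to about 1.5 rad; scraper now in the clear at (440,200), soap bottle base (70,283) out of the way. Continue the push.

jog_arm([
  [[-2, -14, 0, 0, 0, 0, 0], [-2, -28, 0, 0, 0, 0, 0], [-2, -43, 0, 0, 0, 0, 0], [-1, -58, 0, 0, 0, 0, 0], [2, -73, 0, 0, 0, 0, 0], [6, -87, 0, 0, 0, 0, 0], [11, -101, 0, 0, 0, 0, 0], [17, -115, 0, 0, 0, 0, 0], [24, -129, 0, 0, 0, 0, 0], [32, -142, 0, 0, 0, 0, 0], [40, -154, 0, 0, 0, 0, 0], [40, -154, 0, 0, 0, 0, 0], [20, -134, 0, 0, 0, 0, 0], [20, -134, -50, 0, 0, 0, 85], [20, -134, -200, 0, 0, 0, 85], [20, -134, -200, 0, 0, 0, 85], [20, -134, -200, 0, 0, 0, 85], [20, -134, -200, 0, 0, 0, 85], [20, -134, -200, 0, 0, 0, 85], [20, -134, -200, 0, 0, 0, 85]],
])

```text
clock: 6.15
ee_pos: [470.8, 369.8, 260.9]
eef_rot: [179.9, 0.1, -0.0]
contact_force: [-1.0, 0.5, -0.3]
opening: 85.1
finger_force: 0.0
```

Run:
```python
from h import *
f=grab_frame('top');cv2.imwrite('pics/raw_top4.png',f[:,:,::-1]);crop('top',f,170,130,330,150,2.4,'pics/c4.png')
g=grab_frame('scene');cv2.imwrite('pics/raw_scene4.png',g[:,:,::-1])
```

```text
(no output)
```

View pics/c4.png

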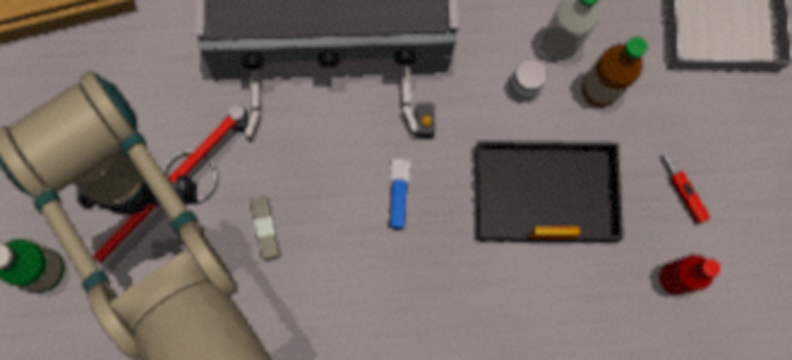

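Bar is at about 2.3 rad, tip at (98,260), well clear of the stone (264,227). Grasp the stone.

jog_arm([
  [[-2, 134, 0, 0, 0, -0.1, 85], [-2, 134, 0, 0, 0, -0.1, 85], [-2, 134, 0, 0, 0, -0.1, 85], [-2, 134, 100, 0, 0, -0.1, 85], [-2, 134, 200, 0, 0, -0.1, 85], [-2, 134, 200, 0, 0, -0.1, 85], [-2, 134, 200, 0, 0, -0.1, 85], [-2, 134, 230, 0, 0, -0.1, 85], [-2, 134, 244, 0, 0, -0.1, 85], [-2, 134, 244, 0, 0, -0.1, 85], [-2, 134, 244, 0, 0, -0.1, 10], [-2, 134, 244, 0, 0, -0.1, 10], [-2, 134, 244, 0, 0, -0.1, 10], [-2, 134, 244, 0, 0, -0.1, 10], [-2, 134, 244, 0, 0, -0.1, 10], [-2, 134, 244, 0, 0, -0.1, 10], [-2, 134, 244, 0, 0, -0.1, 10]],
])

```text
clock: 7.95
ee_pos: [470.6, 236.7, 19.6]
eef_rot: [-180.0, -0.1, 5.7]
contact_force: [-0.2, 0.2, 6.4]
opening: 26.9
finger_force: 59.3
```

Run:
```python
from h import *
f=cv2.imread('pics/raw_top4.png');g=cv2.imread('pics/raw_scene4.png')
np.set_printoptions(precision=1,suppress=True)
H=lambda im:cv2.cvtColor(im,cv2.COLOR_BGR2HSV)
for name,lo,hi,z in [('blue',(100,120,60),(125,255,255),24),('red',(0,150,90),(8,255,255),22),('orange',(9,160,120),(20,255,255),85)]:
  for n,im in(('top',f),('scene',g)):
    m=cv2.inRange(H(im),lo,hi);nn,l,st,c=cv2.connectedComponentsWithStats(m)
    for i in range(1,nn):
      if 15<st[i,4]<400:
        ys,xs=np.where(l==i);P=np.array([unp(n,x,y,z)[:2] for x,y in zip(xs,ys)]).astype(np.float32)
        if not(300<P[:,0].mean()<650 and -550<P[:,1].mean()<300):continue
        r=cv2.minAreaRect(P);b=cv2.boxPoints(r);e=b[1]-b[0],b[2]-b[1];L=max(e,key=lambda v:v@v);print(name,n,np.array(r[0]),np.array(r[1]),'yaw',np.degrees(np.arctan2(L[1],L[0])))
```

```text
blue top [490.8  18.2] [19.6 75.4] yaw -4.4577565
blue scene [496.1  17.8] [20.4 77.2] yaw -7.7144165
red top [ 470.3 -459.8] [86.3 21. ] yaw 23.150703
red top [ 350.8 -454.9] [52.3 59.6] yaw -51.016453
red scene [ 297.9 -415.6] [48.2 89.5] yaw -1.6360844
red scene [ 475.8 -458.8] [84.  16.3] yaw 22.992004
orange top [ 421.8 -221.6] [67.  11.2] yaw 86.177986
orange scene [ 428.9 -221.7] [59.5  8.1] yaw 84.844696
```

jog_arm([
  [[0, 0, -40, 0, 0, 0, 10], [0, 0, -80, 0, 0, 0, 10], [0, 0, -110, 0, 0, 0, 10], [-1, 40, -110, 0, 0, 0.02, 10], [-1, 80, -110, 0, 0, 0.04, 10], [-2, 120, -110, 0, 0, 0.06, 10], [-2, 160, -110, 0, 0, 0.08, 10], [-3, 200, -110, 0, 0, 0.1, 10], [-4, 240, -110, 0, 0, 0.12, 10], [-4, 280, -110, 0, 0, 0.14, 10], [-5, 320, -110, 0, 0, 0.16, 10], [-5, 360, -110, 0, 0, 0.17, 10], [-6, 390, -110, 0, 0, 0.17, 10], [-6, 404, -110, 0, 0, 0.17, 10], [-6, 404, -110, 0, 0, 0.17, 10], [-6, 404, -80, 0, 0, 0.17, 10]],
])

```text
clock: 9.55
ee_pos: [506.7, -166.7, 101.1]
eef_rot: [179.9, -0.5, -4.1]
contact_force: [1.0, -0.1, -1.6]
opening: 27.0
finger_force: 59.2
```

Run:
```python
from h import *
f=grab_frame('top');cv2.imwrite('pics/raw_top5.png',f[:,:,::-1])
a=f[160:250,370:500];b=grab_frame('scene');cv2.imwrite('pics/raw_scene5.png',b[:,:,::-1])
b=b[200:300,190:320]
o=np.vstack([cv2.resize(a,(520,360),interpolation=cv2.INTER_CUBIC)[:280],cv2.resize(b,(520,400),interpolation=cv2.INTER_CUBIC)[:320]]);cv2.imwrite('pics/c5.png',o[:,:,::-1])
print(delta((505,-166,60),-4))
```

```text
(array([ 4.6,  2.4, 35.5]), np.float64(0.0))
```

View pics/c5.png

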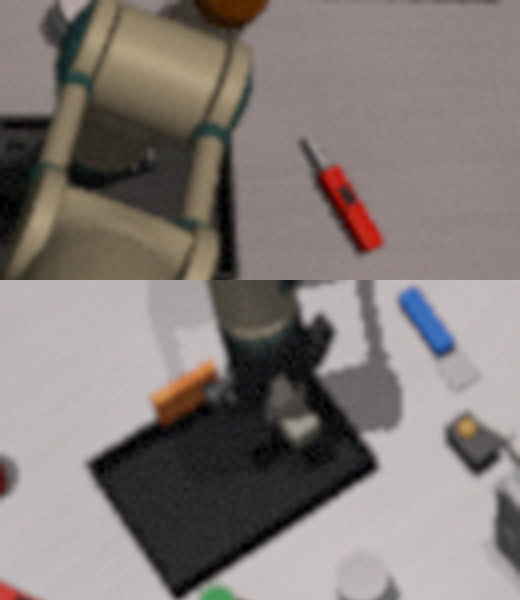

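jog_arm([
  [[0, 0, 30, 0, 0, 0, 10], [0, 0, 55, 0, 0, 0, 10], [0, 0, 68, 0, 0, 0, 10], [0, 0, 71, 0, 0, 0, 10], [0, 0, 71, 0, 0, 0, 10], [0, 0, 71, 0, 0, 0, 42], [0, 0, 71, 0, 0, 0, 42], [0, 0, 71, 0, 0, 0, 42], [0, 0, 71, 0, 0, 0, 42], [0, 0, 40, 0, 0, 0, 42], [0, 0, 0, 0, 0, 0, 42], [0, 0, -40, 0, 0, 0, 42], [0, 0, -40, 0, 0, 0, 85]],
])

```text
clock: 10.95
ee_pos: [507.6, -168.0, 144.0]
eef_rot: [179.7, -0.7, -4.0]
contact_force: [0.5, -0.1, 0.1]
opening: 54.7
finger_force: 0.0
```

Run:
```python
from h import *
print(telemetry.sense()['ee_pos'],delta((493,18,130),-6),delta((493,18,20)))
```

```text
[ 507.62388522 -168.0061557   144.02215238] (array([ -27.8, -184.6,   12.9]), np.float64(0.034)) (array([ -29.1, -185.1,  122.9]), 0)
```

jog_arm([
  [[-28, -185, 0, 0, 0, 0.034, 85], [-28, -185, 0, 0, 0, 0.034, 85], [-28, -185, 0, 0, 0, 0.034, 85], [-28, -185, 0, 0, 0, 0.034, 85], [-28, -185, 0, 0, 0, 0.034, 85], [-28, -185, 60, 0, 0, 0.034, 85], [-28, -185, 90, 0, 0, 0.034, 85], [-28, -185, 110, 0, 0, 0.034, 85], [-28, -185, 117, 0, 0, 0.034, 85], [-28, -185, 117, 0, 0, 0.034, 85], [-28, -185, 117, 0, 0, 0.034, 10], [-28, -185, 117, 0, 0, 0.034, 10], [-28, -185, 117, 0, 0, 0.034, 10], [-28, -185, 117, 0, 0, 0.034, 10], [-28, -185, 117, 0, 0, 0.034, 10], [-28, -185, 117, 0, 0, 0.034, 10], [-28, -185, 117, 0, 0, 0.034, 10]],
])

```text
clock: 12.65
ee_pos: [489.8, 20.1, 22.3]
eef_rot: [180.0, -0.1, -6.0]
contact_force: [-0.2, -0.2, 6.3]
opening: 22.3
finger_force: 59.1
```

Run:
```python
from h import *
f=grab_frame('top')
crop('top',f,360,160,140,110,4,'pics/c6.png')
print(delta((490,-226,120),-4))
```

```text
(array([ 26. , 244.8, -97.6]), np.float64(-0.034))
```

View pics/c6.png

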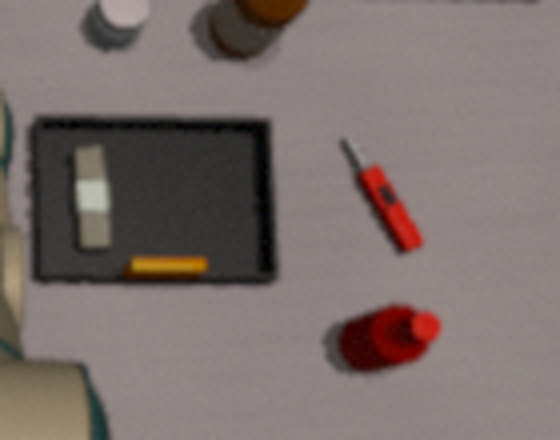

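Stone lies flat at the left of the tray (92,195); scraper gripped (22 mm). Carry.

jog_arm([
  [[0, 0, -40, 0, 0, 0, 10], [0, 0, -80, 0, 0, 0, 10], [0, 0, -100, 0, 0, 0, 10], [3, 40, -100, 0, 0, -0.01, 10], [7, 80, -100, 0, 0, -0.02, 10], [10, 120, -100, 0, 0, -0.03, 10], [13, 160, -100, 0, 0, -0.034, 10], [17, 200, -100, 0, 0, -0.034, 10], [21, 235, -100, 0, 0, -0.034, 10], [21, 244, -100, 0, 0, -0.034, 10], [21, 244, -100, 0, 0, -0.034, 10], [21, 244, -70, 0, 0, -0.034, 10], [21, 244, -70, 0, 0, -0.034, 10]],
])

```text
clock: 14.0
ee_pos: [481.8, -221.5, 88.7]
eef_rot: [-179.8, 0.4, -4.0]
contact_force: [-0.8, 0.5, -1.9]
opening: 22.5
finger_force: 58.8
```

Run:
```python
from h import *
print(delta((485,-225,27.5),-4))
b=grab_frame('scene');crop('scene',b,170,200,150,110,4,'pics/c7.png')
```

```text
(array([ 3.9,  3.5, 61.2]), np.float64(0.0))
```

View pics/c7.png

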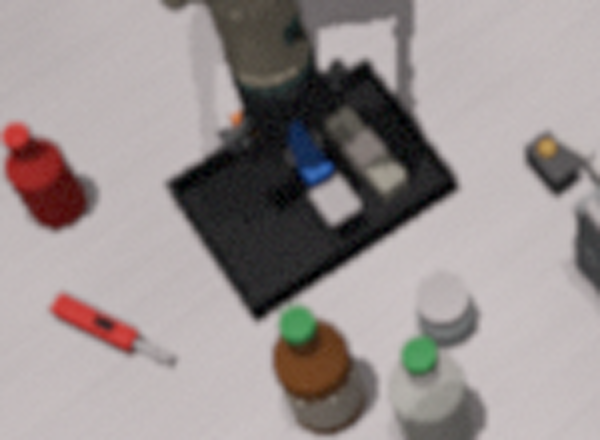

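Scraper is held over the tray middle, stone to its left, lighter untouched. Lower and release.

jog_arm([
  [[2, 2, 30, 0, 0, 0, 10], [2, 2, 50, 0, 0, 0, 10], [2, 2, 59, 0, 0, 0, 10], [2, 2, 61, 0, 0, 0, 10], [2, 2, 61, 0, 0, 0, 10], [2, 2, 61, 0, 0, 0, 38], [2, 2, 61, 0, 0, 0, 38], [2, 2, 61, 0, 0, 0, 38], [2, 2, 61, 0, 0, 0, 38], [2, 2, 30, 0, 0, 0, 38], [2, 2, -10, 0, 0, 0, 38], [2, 2, -50, 0, 0, 0, 38], [2, 2, -90, 0, 0, 0, 85], [2, 2, -90, 0, 0, 0, 85]],
])

```text
clock: 15.45
ee_pos: [489.6, -228.8, 187.3]
eef_rot: [179.7, -0.6, -4.0]
contact_force: [-0.6, -1.1, -0.1]
opening: 66.1
finger_force: 0.0
```

Run:
```python
from h import *
print(delta((473,-460,180),23),delta((473,-460,20)))
```

```text
(array([ -0.4, 231.8,   8.7]), np.float64(-0.472)) (array([ -2.2, 230.8, 168.7]), 0)
```

jog_arm([
  [[-1, 231, 0, 0, 0, -0.472, 85], [-1, 231, 0, 0, 0, -0.472, 85], [-1, 231, 0, 0, 0, -0.472, 85], [-1, 231, 0, 0, 0, -0.472, 85], [-1, 231, 0, 0, 0, -0.472, 85], [-1, 231, 0, 0, 0, -0.472, 85], [-1, 231, 100, 0, 0, -0.472, 85], [-1, 231, 100, 0, 0, -0.472, 85], [-1, 231, 130, 0, 0, -0.472, 85], [-1, 231, 150, 0, 0, -0.472, 85], [-1, 231, 160, 0, 0, -0.472, 85], [-1, 231, 160, 0, 0, -0.472, 85], [-1, 231, 160, 0, 0, -0.472, 10], [-1, 231, 160, 0, 0, -0.472, 10], [-1, 231, 160, 0, 0, -0.472, 10], [-1, 231, 160, 0, 0, -0.472, 10], [-1, 231, 160, 0, 0, -0.472, 10], [-1, 231, 160, 0, 0, -0.472, 10], [-1, 231, 160, 0, 0, -0.472, 10]],
])

```text
clock: 17.35
ee_pos: [469.7, -457.8, 22.5]
eef_rot: [179.9, -0.0, 23.0]
contact_force: [0.2, -0.4, 6.3]
opening: 20.0
finger_force: 60.5
```

Run:
```python
from h import *
print(delta((479,-285,130),-4),delta((479,-285,27)))
f=grab_frame('top');crop('top',f,330,150,170,110,4,'pics/c8.png')
```

```text
(array([  76.2, -155.2, -107.8]), np.float64(0.472)) (array([  76.1, -155.4,   -4.8]), 0)
```

View pics/c8.png

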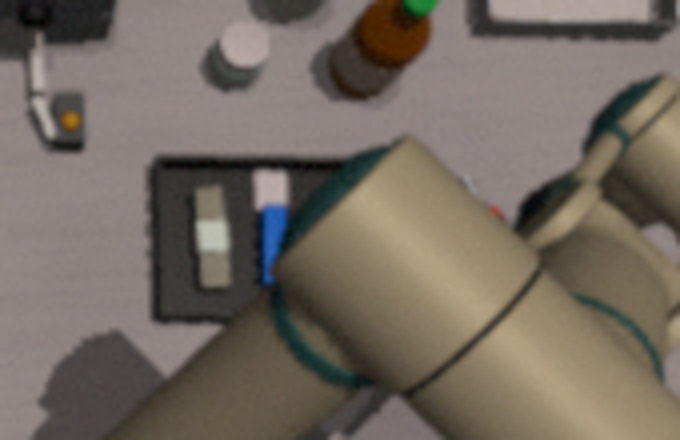

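jog_arm([
  [[0, 0, -40, 0, 0, 0, 10], [0, 0, -80, 0, 0, 0, 10], [0, 0, -100, 0, 0, 0, 10], [14, -30, -100, 0, 0, 0.1, 10], [28, -60, -100, 0, 0, 0.2, 10], [43, -90, -100, 0, 0, 0.3, 10], [57, -120, -100, 0, 0, 0.4, 10], [72, -150, -100, 0, 0, 0.472, 10], [72, -152, -100, 0, 0, 0.472, 10], [72, -152, -100, 0, 0, 0.472, 10], [72, -152, -70, 0, 0, 0.472, 10], [72, -152, -70, 0, 0, 0.472, 10], [72, -152, -70, 0, 0, 0.472, 10]],
])

```text
clock: 18.7
ee_pos: [475.7, -289.8, 90.9]
eef_rot: [-180.0, 0.1, -4.1]
contact_force: [0.3, -0.2, 0.3]
opening: 20.7
finger_force: 59.7
```

Run:
```python
from h import *
print(delta((476.5,-289.7,28),-4))
b=grab_frame('scene');crop('scene',b,170,200,150,110,4,'pics/c9.png')
```

```text
(array([ 0.9, -0.2, 62.9]), np.float64(-0.001))
```

View pics/c9.png

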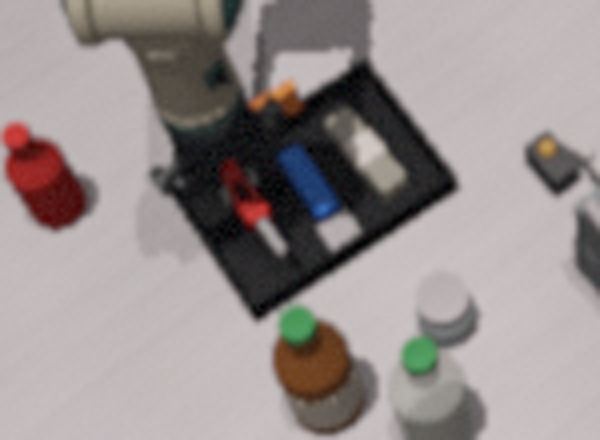

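Scraper and stone flat in the tray, lighter held over the right third. Lower, release, rise.

jog_arm([
  [[0, 0, 30, 0, 0, 0, 10], [0, 0, 50, 0, 0, 0, 10], [0, 0, 60, 0, 0, 0, 10], [0, 0, 62, 0, 0, 0, 10], [0, 0, 62, 0, 0, 0, 10], [0, 0, 62, 0, 0, 0, 36], [0, 0, 62, 0, 0, 0, 36], [0, 0, 62, 0, 0, 0, 36], [0, 0, 62, 0, 0, 0, 36], [0, 0, 30, 0, 0, 0, 36], [0, 0, -10, 0, 0, 0, 36], [0, 0, -50, 0, 0, 0, 36], [0, 0, -90, 0, 0, 0, 85], [0, 0, -90, 0, 0, 0, 85], [0, 0, -90, 0, 0, 0, 85]],
])

```text
clock: 20.25
ee_pos: [476.3, -289.2, 182.4]
eef_rot: [179.9, -0.1, -4.0]
contact_force: [-0.7, 1.4, -0.9]
opening: 77.4
finger_force: 0.0
```

Run:
```python
from h import *
np.set_printoptions(precision=1,suppress=True)
print(delta((425,-221,150),86),delta((425,-221,62)))
for n in('top','scene'):
  f=grab_frame(n);m=cv2.inRange(cv2.cvtColor(f,cv2.COLOR_RGB2HSV),(9,160,120),(20,255,255));nn,l,st,c=cv2.connectedComponentsWithStats(m)
  for i in range(1,nn):
    P=unp(n,*c[i],85 if n=='top' else 80)
    if st[i,4]>8 and 300<P[0]<600 and -400<P[1]<-50:print(n,P,st[i])
```

```text
(array([-56. , -64.5,  32.2]), np.float64(-1.571)) (array([-56.2, -64.6, 120.2]), 0)
top [ 421.6 -210.9   85. ] [393 224  13   4  27]
scene [ 424.5 -199.    80. ] [237 220   6   6  17]
```

jog_arm([
  [[-56, -65, 20, 0, 0, -0.2, 85], [-56, -65, 20, 0, 0, -0.4, 85], [-56, -65, 20, 0, 0, -0.6, 85], [-56, -65, 20, 0, 0, -0.8, 85], [-56, -65, 20, 0, 0, -1.0, 85], [-56, -65, 20, 0, 0, -1.2, 85], [-56, -65, 20, 0, 0, -1.4, 85], [-56, -65, 20, 0, 0, -1.571, 85], [-56, -65, 20, 0, 0, -1.571, 85], [-56, -65, 20, 0, 0, -1.571, 85], [-56, -65, 20, 0, 0, -1.571, 85], [-56, -65, 20, 0, 0, -1.571, 85], [-56, -65, 20, 0, 0, -1.571, 85], [-56, -65, 20, 0, 0, -1.571, 85], [-56, -65, 20, 0, 0, -1.571, 85]],
])

```text
clock: 21.85
ee_pos: [424.6, -220.1, 161.0]
eef_rot: [-180.0, -0.0, 86.0]
contact_force: [0.1, -0.8, 0.0]
opening: 84.9
finger_force: 0.0
```

Run:
```python
from h import *
print(delta((425,-221,62),86))
f=grab_frame('top');g=grab_frame('scene');cv2.imwrite('pics/raw_top10.png',f[:,:,::-1]);cv2.imwrite('pics/raw_scene10.png',g[:,:,::-1])
crop('scene',g,170,200,150,110,4,'pics/c10.png')
```

```text
(array([-0.8,  0.6, 99. ]), np.float64(-0.001))
```

View pics/c10.png

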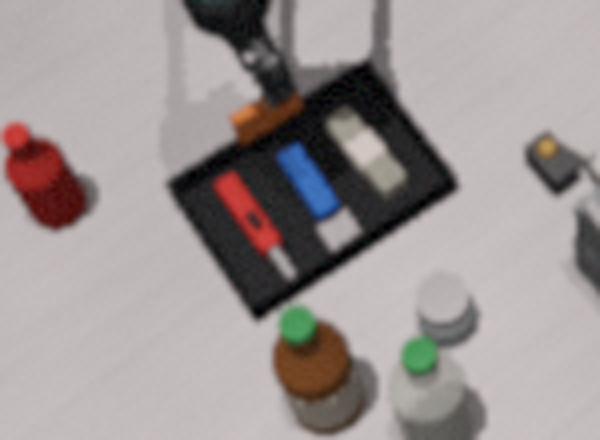

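All three tools lie flat in the tray with the gripper above the handle. Grip it, and meanwhile refine the bay pose numerically.

jog_arm([
  [[0, 0, 40, 0, 0, 0, 85], [0, 0, 80, 0, 0, 0, 85], [0, 0, 99, 0, 0, 0, 85], [0, 0, 99, 0, 0, 0, 85], [0, 0, 99, 0, 0, 0, 85], [0, 0, 99, 0, 0, 0, 2], [0, 0, 99, 0, 0, 0, 2], [0, 0, 99, 0, 0, 0, 2], [0, 0, 99, 0, 0, 0, 2], [0, 0, 99, 0, 0, 0, 2], [0, 0, 99, 0, 0, 0, 2], [0, 0, 99, 0, 0, 0, 2], [0, 0, 99, 0, 0, 0, 2], [0, 0, 99, 0, 0, 0, 2]],
])

```text
clock: 23.35
ee_pos: [424.3, -220.3, 62.7]
eef_rot: [-180.0, 0.0, 86.0]
contact_force: [-2.7, 0.5, 6.1]
opening: 11.4
finger_force: 60.0
```

Run:
```python
from h import *
np.set_printoptions(precision=1,suppress=True)
from scipy.optimize import least_squares
for k in('0','10'):
  for n in('top','scene'):
    im=cv2.imread(f'pics/raw_{n}{k}.png');m=cv2.inRange(cv2.cvtColor(im,cv2.COLOR_BGR2HSV),(0,150,80),(8,255,255))|cv2.inRange(cv2.cvtColor(im,cv2.COLOR_BGR2HSV),(174,150,80),(180,255,255))
    nn,l,st,c=cv2.connectedComponentsWithStats(m)
    for i in range(1,nn):
      if st[i,4]<60: continue
      ys,xs=np.where(l==i);P=np.array([unp(n,x,y,66)[:2] for x,y in zip(xs,ys)])
      mu=P.mean(0);d=np.linalg.svd(P-mu,full_matrices=False)[2][0];t=(P-mu)@d
      if not(np.ptp(t)>200): continue
      print(k,n,'bar len',np.ptp(t),'ends',mu+d*t.min(),mu+d*t.max(),'ang',np.degrees(np.arctan2(d[1],d[0])))
    b=cv2.inRange(cv2.cvtColor(im,cv2.COLOR_BGR2HSV),(12,120,100),(28,255,255));nn,l,st,c=cv2.connectedComponentsWithStats(b)
    for i in range(1,nn):
      P=unp(n,*c[i],48)
      if 560<P[0]<680 and -80<P[1]<10 and st[i,4]>3: print(k,n,'ball',c[i],st[i,4],P, unp(n,*c[i],58)[:2])
```

```text
0 top bar len 212.90131214921297 ends [733.5 949.7] [522.4 922.1] ang -172.54658287524566
0 top bar len 303.8109915695321 ends [640.3 259.8] [479.4   2.1] ang -121.97890580191225
0 top ball [347.4 179.5] 17 [621.9 -37.3  48. ] [619.2 -36.3]
0 scene bar len 303.0850932891143 ends [645.6 259.6] [485.6   2.2] ang -121.86426059991634
0 scene ball [306.3 236.5] 14 [623.4 -34.7  48. ] [627.2 -37.6]
10 top bar len 212.9689004564459 ends [733.6 949.5] [522.4 922.3] ang -172.65018322816107Traceback (most recent call last):
  File "<stdin>", line 10, in <module>
  File "h.py", line 8, in unp
    c=camera_params(n);Rm=cv2.Rodrigues(c['rvec'])[0];C=-Rm.T@c['tvec']
ValueError: time passes only in moves, steps and waits
```

jog_arm([
  [[5, 0, 0, 0, 0, 0, 2], [15, 0, 0, 0, 0, 0, 2], [30, -1, 0, 0, 0, 0, 2], [48, -1, 0, 0, 0, 0, 2], [68, -2, 0, 0, 0, -0.005, 2], [89, -2, 0, 0, 0, -0.01, 2], [110, -3, 0, 0, 0, -0.01, 2], [132, -3, 0, 0, 0, -0.015, 2], [154, -4, 0, 0, 0, -0.015, 2], [176, -4, 0, 0, 0, -0.02, 2], [198, -5, 0, 0, 0, -0.02, 2], [220, -5, 0, 0, 0, -0.025, 2], [242, -6, 0, 0, 0, -0.025, 2], [264, -7, 0, 0, 0, -0.03, 2], [286, -7, 0, 0, 0, -0.03, 2], [306, -8, 0, 0, 0, -0.033, 2], [322, -8, 0, 0, 0, -0.033, 2], [335, -9, 0, 0, 0, -0.033, 2], [343, -9, 0, 0, 0, -0.033, 2], [348, -9, 0, 0, 0, -0.033, 2]],
])

```text
clock: 25.35
ee_pos: [439.4, 128.4, 62.7]
eef_rot: [-180.0, 0.0, 88.0]
contact_force: [-1.0, -5.5, 7.8]
opening: 11.8
finger_force: 60.3
```

```bash
sed -i 's/^import numpy as np, cv2/import numpy as np, cv2, functools/; s/^def proj/camera_params=functools.cache(camera_params)\ndef proj/; s/HINGE=.*;YB=.*/HINGE=np.array([649.5,270.5]);YB=np.radians(-2.0)/' h.py
python3 - <<'E'
from h import *
f=grab_frame('top');cv2.imwrite('pics/raw_top11.png',f[:,:,::-1]);g=grab_frame('scene');cv2.imwrite('pics/raw_scene11.png',g[:,:,::-1])
a=f[130:270,220:420];b=g[150:300,200:400]
o=np.vstack([cv2.resize(a,None,fx=2.6,fy=2.6,interpolation=cv2.INTER_CUBIC)[:,:520],cv2.resize(b,None,fx=2.6,fy=2.6,interpolation=cv2.INTER_CUBIC)[:230]]);print(o.shape)
cv2.imwrite('pics/c11.png',o[:,:,::-1])
s=telemetry.sense();print(s['ee_pos'],s['eef_rot'],s['opening'])
E
```

```text
(594, 520, 3)
[439.48111787 129.07177483  62.69614444] [ 1.79993722e+02 -4.88341211e-02  8.79346157e+01] 11.478932736393517
```

View pics/c11.png

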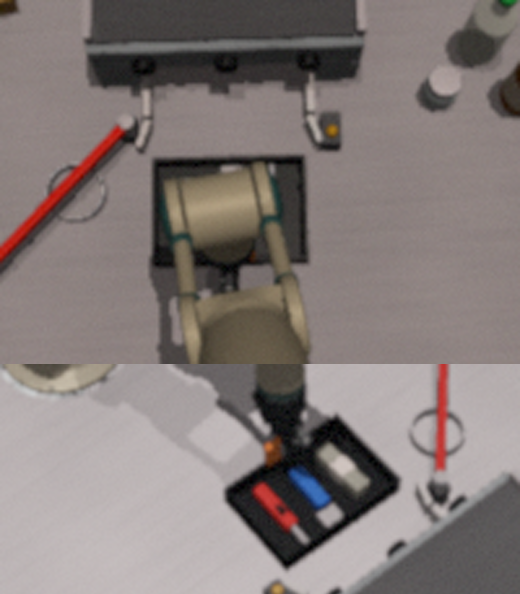

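Tray is lined up with the mouth (tray rim 153–306, guide ends 141–318 in the top crop), tools flat. Push in.

jog_arm([
  [[0, 5, 0, 0, 0, 0, 2], [-1, 12, 0, 0, 0, 0, 2], [-1, 21, 0, 0, 0, 0, 2], [-1, 32, 0, 0, 0, 0, 2], [-1, 44, 0, 0, 0, 0, 2], [-1, 56, 0, 0, 0, 0, 2], [-1, 68, 0, 0, 0, 0, 2], [-1, 80, 0, 0, 0, 0, 2], [-1, 92, 0, 0, 0, 0, 2], [-1, 104, 0, 0, 0, 0, 2], [-1, 116, 0, 0, 0, 0, 2], [-1, 128, 0, 0, 0, 0, 2], [-1, 140, 0, 0, 0, 0, 2], [-1, 152, 0, 0, 0, 0, 2], [-1, 164, 0, 0, 0, 0, 2], [-1, 176, 0, 0, 0, 0, 2], [-1, 186, 0, 0, 0, 0, 2], [-1, 194, 0, 0, 0, 0, 2], [-1, 200, 0, 0, 0, 0, 2], [-1, 200, 0, 0, 0, 0, 2]],
])

```text
clock: 27.45
ee_pos: [638.9, 120.9, 62.7]
eef_rot: [-179.9, -0.1, 87.9]
contact_force: [-2.2, -0.4, 5.8]
opening: 11.5
finger_force: 60.0
```

Free so far, 21 mm to go; creep to the stop.

jog_arm([
  [[0, 4, 0, 0, 0, 0, 2], [0, 8, 0, 0, 0, 0, 2], [0, 12, 0, 0, 0, 0, 2], [0, 15, 0, 0, 0, 0, 2], [0, 17, 0, 0, 0, 0, 2], [0, 19, 0, 0, 0, 0, 2], [0, 20, 0, 0, 0, 0, 2], [0, 21, 0, 0, 0, 0, 2], [0, 22, 0, 0, 0, 0, 2], [0, 22, 0, 0, 0, 0, 2], [0, 22, 0, 0, 0, 0, 2]],
])

```text
clock: 28.55
ee_pos: [659.0, 120.2, 62.7]
eef_rot: [-179.8, -0.1, 87.9]
contact_force: [-7.3, -0.2, 8.2]
opening: 11.1
finger_force: 60.3
```

jog_arm([
  [[0, 1, 0, 0, 0, 0, 2], [0, 2, 0, 0, 0, 0, 2], [0, 3, 0, 0, 0, 0, 2], [0, 3, 0, 0, 0, 0, 2], [0, 3, 0, 0, 0, 0, 2]],
])

```text
clock: 29.05
ee_pos: [658.8, 120.2, 62.8]
eef_rot: [-179.4, -0.0, 88.0]
contact_force: [-15.3, 0.2, 11.4]
opening: 11.2
finger_force: 64.4
```

Tray is against the stop (659, force rising). Release and rise.

jog_arm([
  [[0, -3, 0, 0, 0, 0, 2], [0, -3, 0, 0, 0, 0, 50], [0, -3, 0, 0, 0, 0, 50], [0, -3, 0, 0, 0, 0, 50], [0, -3, 0, 0, 0, 0, 50], [0, -3, -50, 0, 0, 0, 50], [0, -3, -100, 0, 0, 0, 50], [0, -3, -160, 0, 0, 0, 0], [0, -3, -160, 0, 0, 0, 0], [0, -3, -160, 0, 0, 0, 0]],
])

```text
clock: 30.05
ee_pos: [662.5, 119.7, 224.6]
eef_rot: [179.7, -0.1, 87.9]
contact_force: [-0.5, -0.1, 0.5]
opening: 6.3
finger_force: 0.0
```

Run:
```python
from h import *
np.set_printoptions(precision=1,suppress=True)
print(telemetry.sense()['ee_pos'],telemetry.sense()['eef_rot'])
a=barpts(200,50,[2.3])[0][1];print(a,delta((a[0],a[1],222),0))
for p in barpts(200,20,np.arange(2.45,-.1,-.15)): print(p[0],p[1])
f=cv2.imread('pics/raw_top11.png');m=cv2.inRange(cv2.cvtColor(f,cv2.COLOR_BGR2HSV),(0,150,80),(8,255,255))
nn,l,st,c=cv2.connectedComponentsWithStats(m)
for i in range(1,nn):
  if 60<st[i,4]<2000:
    ys,xs=np.where(l==i);P=np.array([unp('top',x,y,66)[:2] for x,y in zip(xs,ys)]);mu=P.mean(0);d=np.linalg.svd(P-mu,full_matrices=False)[2][0];t=(P-mu)@d;print(np.ptp(t),mu+d*t.min(),mu+d*t.max())
```

```text
[662.5 119.7 224.6] [179.7  -0.1  87.9]
[540. 445.] (array([ 320.7, -134.1,    2.5]), np.float64(1.535))
2.45 [543. 441.]
2.3 [519. 423.]
2.15 [498. 402.]
2.0 [480. 378.]
1.85 [465. 351.]
1.7 [455. 323.]
1.55 [450. 293.]
1.4 [449. 263.]
1.25 [452. 233.]
1.1 [460. 204.]
0.95 [472. 177.]
0.8 [488. 151.]
0.65 [507. 128.]
0.5 [530. 109.]
0.35 [556.  93.]
0.2 [583.  81.]
0.05 [613.  73.]
-0.1 [643.  70.]
212.90417456842886 [733.5 949.7] [522.4 922.1]
303.8578623821417 [638.3 276.9] [426.2 494.5]
64.17200541941881 [ 337.4 -407.9] [ 353.3 -470.1]
```

jog_arm([
  [[321, -134, 0, 0, 0, 0.2, 0], [321, -134, 0, 0, 0, 0.4, 0], [321, -134, 0, 0, 0, 0.6, 0], [321, -134, 0, 0, 0, 0.8, 0], [321, -134, 0, 0, 0, 1.0, 0], [321, -134, 0, 0, 0, 1.2, 0], [321, -134, 0, 0, 0, 1.4, 0], [321, -134, 0, 0, 0, 1.535, 0], [321, -134, 0, 0, 0, 1.535, 0], [321, -134, 0, 0, 0, 1.535, 0], [321, -134, 0, 0, 0, 1.535, 0], [321, -134, 0, 0, 0, 1.535, 0], [321, -134, 100, 0, 0, 1.535, 0], [321, -134, 160, 0, 0, 1.535, 0], [321, -134, 160, 0, 0, 1.535, 0], [321, -134, 160, 0, 0, 1.535, 0], [321, -134, 160, 0, 0, 1.535, 0], [321, -134, 160, 0, 0, 1.535, 0]],
])

```text
clock: 31.85
ee_pos: [541.0, 445.0, 63.9]
eef_rot: [-179.9, -0.1, -0.0]
contact_force: [0.1, 0.3, -0.6]
opening: -0.2
finger_force: 0.0
```

jog_arm([
  [[-22, 22, 0, 0, 0, 0, 0], [-33, 32, 0, 0, 0, 0, 0], [-43, 43, 0, 0, 0, 0, 0], [-52, 55, 0, 0, 0, 0, 0], [-61, 67, 0, 0, 0, 0, 0], [-69, 80, 0, 0, 0, 0, 0], [-76, 94, 0, 0, 0, 0, 0], [-81, 108, 0, 0, 0, 0, 0], [-86, 122, 0, 0, 0, 0, 0], [-89, 137, 0, 0, 0, 0, 0], [-91, 152, 0, 0, 0, 0, 0], [-92, 167, 0, 0, 0, 0, 0], [-92, 182, 0, 0, 0, 0, 0], [-91, 197, 0, 0, 0, 0, 0], [-89, 212, 0, 0, 0, 0, 0], [-85, 227, 0, 0, 0, 0, 0], [-81, 241, 0, 0, 0, 0, 0], [-75, 255, 0, 0, 0, 0, 0], [-69, 268, 0, 0, 0, 0, 0], [-61, 281, 0, 0, 0, 0, 0]],
])

```text
clock: 33.85
ee_pos: [478.6, 161.9, 62.1]
eef_rot: [180.0, 0.0, -0.1]
contact_force: [0.7, 1.0, -0.3]
opening: -0.7
finger_force: 0.5
```

```bash
cat > bar.py <<'E'
from h import *
np.set_printoptions(precision=2,suppress=True)
print(telemetry.sense()['ee_pos'])
for n in('top','scene'):
  f=grab_frame(n);cv2.imwrite(f'pics/last_{n}.png',f[:,:,::-1]);m=cv2.inRange(cv2.cvtColor(f,cv2.COLOR_RGB2HSV),(0,150,70),(8,255,255))
  ys,xs=np.where(m);P=np.array([unp(n,x,y,66)[:2] for x,y in zip(xs,ys)])
  P=P[(np.linalg.norm(P-HINGE,axis=1)<335)&(P[:,1]>-60)]
  mu=P.mean(0);d=np.linalg.svd(P-mu,full_matrices=False)[2][0];d=d if d@(mu-HINGE)>0 else -d
  t=(P-mu)@d;w=np.arctan2(d[1],d[0])-YB;print(n,len(P),'a=',np.arctan2(-np.cos(w),-np.sin(w)),mu+d*t.min(),mu+d*t.max())
E
python3 bar.py
```

```text
[478.6  161.92  62.14]
top 144 a= -0.691428562483014 [559.49 211.57] [694.69  36.11]
scene 226 a= 0.8873850632087339 [650.2  249.85] [414.25  71.03]
```

jog_arm([
  [[9, 11, 0, 0, 0, 0, 0], [18, 23, 0, 0, 0, 0, 0], [28, 34, 0, 0, 0, 0, 0], [39, 44, 0, 0, 0, 0, 0], [51, 53, 0, 0, 0, 0, 0], [64, 61, 0, 0, 0, 0, 0], [77, 69, 0, 0, 0, 0, 0], [90, 75, 0, 0, 0, 0, 0], [104, 81, 0, 0, 0, 0, 0], [112, 84, 0, 0, 0, 0, 0], [117, 86, 0, 0, 0, 0, 0], [121, 87, 0, 0, 0, 0, 0], [124, 88, 0, 0, 0, 0, 0], [127, 89, 0, 0, 0, 0, 0], [130, 90, 0, 0, 0, 0, 0], [132, 90, 0, 0, 0, 0, 0], [134, 91, 0, 0, 0, 0, 0], [136, 91, 0, 0, 0, 0, 0], [138, 91, 0, 0, 0, 0, 0], [140, 91, 0, 0, 0, 0, 0]],
])

```text
clock: 35.95
ee_pos: [615.4, 72.8, 61.7]
eef_rot: [-180.0, 0.3, -0.0]
contact_force: [-4.1, 1.1, 1.0]
opening: 0.2
finger_force: 2.2
```

jog_arm([
  [[2, 0, 0, 0, 0, 0, 0], [4, 0, 0, 0, 0, 0, 0], [6, 0, 0, 0, 0, 0, 0], [8, 0, 0, 0, 0, 0, 0], [8, 0, 0, 0, 0, 0, 0]],
])

```text
clock: 36.45
ee_pos: [622.4, 71.9, 62.2]
eef_rot: [180.0, 0.5, -0.1]
contact_force: [-9.6, 1.0, 6.8]
opening: -0.2
finger_force: 4.9
```

```bash
python3 bar.py
```

```text
[622.44  71.93  62.15]
top 168 a= -0.0014581916118781625 [647.42 254.49] [637.44 -43.9 ]
scene 236 a= -0.009461678003190484 [651.42 260.08] [643.6  -47.31]
```

jog_arm([
  [[1, 0, 0, 0, 0, 0, 0], [2, 0, 0, 0, 0, 0, 0], [3, 0, 0, 0, 0, 0, 0], [4, 0, 0, 0, 0, 0, 0], [4, 0, 0, 0, 0, 0, 0]],
])

```text
clock: 37.05
ee_pos: [622.6, 71.9, 62.2]
eef_rot: [180.0, 0.9, -0.1]
contact_force: [-17.3, 0.5, 11.5]
opening: 0.0
finger_force: 8.5
```

jog_arm([
  [[3, 0, 0, 0, 0, 0, 0], [3, 0, 0, 0, 0, 0, 0], [3, 0, 0, 0, 0, 0, 0], [-40, 0, 0, 0, 0, 0, 0], [-40, 0, 0, 0, 0, 0, 0], [-60, 0, -60, 0, 0, 0, 0], [-60, 0, -150, 0, 0, 0, 0], [-60, 0, -200, 0, 0, 0, 0], [-60, 300, -200, 0, 0, 0, 0], [-60, 300, -200, 0, 0, 0, 0], [-60, 300, -200, 0, 0, 0, 0], [-60, 300, -200, 0, 0, 0, 0], [-60, 300, -200, 0, 0, 0, 0], [-60, 300, -200, 0, 0, 0, 0], [-60, 300, -200, 0, 0, 0, 0], [-60, 300, -200, 0, 0, 0, 0]],
])

```text
clock: 38.65
ee_pos: [570.8, -230.4, 262.8]
eef_rot: [179.9, -0.1, -0.2]
contact_force: [0.0, 0.7, 0.1]
opening: 0.1
finger_force: 0.0
```

```bash
python3 bar.py
python3 - <<'E'
import cv2,numpy as np
a=cv2.imread('pics/last_top.png')[130:230,230:430];b=cv2.imread('pics/last_scene.png')[160:270,240:440]
cv2.imwrite('pics/c12.png',np.vstack([cv2.resize(x,None,fx=2.8,fy=2.8,interpolation=cv2.INTER_CUBIC) for x in(a,b)]))
E
```

```text
[ 570.76 -230.38  262.75]
top 457 a= -0.04083186161343672 [647.59 254.85] [649.36 -44.03]
scene 210 a= -0.008458328581918256 [651.23 256.98] [643.18 -47.3 ]
```

View pics/c12.png

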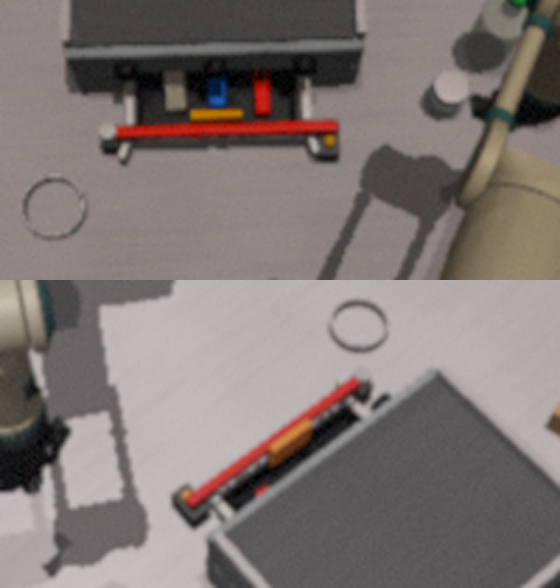

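Bar lies straight behind the brass ball, with the tray home and the tools inside. One numeric check for a stray yellow or green tool, then hand in.

Run:
```python
from h import *
np.set_printoptions(precision=0,suppress=True)
for n in('top','scene'):
  for k in('raw_%s0','last_%s'):
    im=cv2.imread(f'pics/{k%n}.png');hsv=cv2.cvtColor(im,cv2.COLOR_BGR2HSV)
    for nm,lo,hi in(('yel',(22,110,110),(36,255,255)),('grn',(40,90,50),(85,255,255))):
      nn,l,st,c=cv2.connectedComponentsWithStats(cv2.inRange(hsv,lo,hi))
      print(k%n,nm,[(unp(n,*c[i],15)[:2].round(),int(st[i,4])) for i in range(1,nn) if st[i,4]>8 and np.linalg.norm(unp(n,*c[i],15)[:2])<950])
```

```text
raw_top0 yel []
raw_top0 grn [(array([ 835., -340.]), 52), (array([ 735., -407.]), 54), (array([435., 626.]), 227), (array([ 275., -430.]), 10), (array([ 270., -391.]), 10), (array([10.,  8.]), 41), (array([ 12., -28.]), 37), (array([ -39., -587.]), 12), (array([ -3., -37.]), 17), (array([-11.,  34.]), 10), (array([-43., -53.]), 23), (array([-37.,  17.]), 11), (array([-58., -72.]), 10), (array([-63.,   6.]), 11), (array([-66.,  -9.]), 11), (array([-76., -34.]), 12), (array([-73.,  29.]), 20)]
last_top yel []
last_top grn [(array([ 835., -340.]), 51), (array([435., 626.]), 225), (array([3., 4.]), 62), (array([  6., -46.]), 29), (array([-21., -50.]), 12), (array([-34.,  48.]), 10), (array([-48.,  28.]), 12), (array([-47., -50.]), 15), (array([-64.,   5.]), 19), (array([-85., -54.]), 9)]
raw_scene0 yel []
raw_scene0 grn [(array([378., 668.]), 184), (array([443., 576.]), 9), (array([ 600., -318.]), 61), (array([ 696., -250.]), 56)]
last_scene yel []
last_scene grn [(array([378., 668.]), 183), (array([443., 576.]), 9), (array([ 600., -318.]), 60), (array([ 696., -250.]), 56)]
```

No other tools (only bottle caps and arm trim).

```bash
python3 -c "
from rig import job
print(job.close_job())"
```

```text
the job is handed in; nothing more can be done
None
```

The griddle is packed and the job handed in at about 39 s: stone, scraper and lighter (the only tools found on the table) lie flat in the tray, the tray is home against its stop, and the final pictures show the keeper bar shut behind its catch, though the hand-in returned no verdict.

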